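# Flip a face-down test cartridge against the tray wall

### The job

One of the two test cartridges in the steel tray lies face down, showing its plain white back. With the fingertips push it along the tray floor, end first, against one of the tray's sloping walls until it rides up and leans on the wall, then push its raised end back over so that it lies face up, flat on the tray floor. Do not pick it up, and leave the other cartridge and everything else on the bench where they are.

Things in the scene. Friction and masses are not known exactly. Their poses are not given: they have to be found in the camera images.
- cartridge: the cartridge lying face down: white plastic slab, 75 mm long (x), 45 wide (y), 7 thick, about 35 g. Origin at the centre of its labelled face; z points from that face to the plain back: up at the start, down once face up. The labelled face has a green band, dark window and round port. Its x starts within 0.2 rad of the tray's x. Friction about 0.3 on the steel walls, 0.8 on the floor liner
- cartridge_end_a (a point): middle of the cartridge's end face at its +x end (37.5 mm from the middle, half-way through the thickness)
- cartridge_end_b (a point): middle of the cartridge's end face at its -x end
- tray: stainless instrument tray, does not move. Origin on the bench under its centre, x along its length, z up. Flat floor 190 (x) by 160 mm (y), blue-grey silicone liner with its top 4 mm above the bench. Four flared walls: a cove (30, then 50 degrees) 8.5 mm out and 7.7 mm up, then 64 degrees to the rim, 44 mm above the bench and 24 mm out from the floor's edge, with a 6 mm rolled bead outside it
- tray_foot_a (a point): middle of the foot of the end wall at the tray's +x end, on the liner at the floor's edge (95 mm from the centre). A cartridge pushed end first until its lower end is at such a foot stays leaning by itself at about 60 degrees, raised end some 70 mm above the bench and 35 mm beyond the foot, over the rim, where it can be pushed back from behind
- tray_foot_b (a point): the same at the -x end. The bench behind both end walls is clear of things for about 80 mm from the rim
- done_cartridge: the other cartridge, the same size, already face up in the other lane of the tray (the lanes' middles are about 38 mm either side of the tray's centre line). Origin at the centre of its underside, z up. Leave it alone
- dropper: dropper bottle with a green cap, 28 mm across and 62 mm tall, standing beside the tray; origin at the centre of its foot
- marker: white marker pen with a green cap, 140 mm long (x), 12 mm thick, lying beside the tray; origin near its middle, underneath
- tube_rack: rack of capped sample tubes, 62 x 150 mm, 102 mm tall; origin at the centre of its underside
- cartridge_box: white and green carton, 110 x 160 x 65 mm; origin at the centre of its underside
- wipes_can: green canister of wipes, 84 mm across, 150 mm tall; origin at the centre of its foot

How it is judged:
By the outcome, as a careful person would: the job done as asked, in the order asked, and still so for the second after the job is handed in, with the robot touching nothing.
It also fails if it takes over 58 s, if anything falls off the work surface, if the arm or the gripper's body presses on something with over 40 N, if the wrist force passes 120 N, or if a joint passes its speed limit or range.

### The arm

A 7-joint arm with a two-finger parallel gripper is mounted at the origin on the work surface. World frame = base frame: x ahead of the robot, y to its left, z up, the work surface at z = 0. Lengths are in m, angles in rad, forces in N, time in s.
With the tool pointing down it reaches from about 0.425 to 0.875 m from the base axis. Payload 4.7 kg.
Tool frame: the origin (TCP) lies at the very end of the fingers, on their centre line; the grasp point (between the pads) lies pinch_z behind it (pinch_z is the distance from the TCP to the grasp point, in m); z points along the fingers, y is the line along which they close (so a half turn about z gives the same grasp; the last joint's range is limited). The gripper opens to 85 mm and grips with 20 to 120 N. Pads are 22 mm wide; open, the fingers measure 114 mm over their backs; the gripper's body (76 mm by 85 mm) begins 54 mm behind the grasp point. The pads swing forward as they close: fully open they stand 13 mm farther back than shut.
Start: joints at [0.014, 0.321, -0.07, 1.45, 0.023, 1.371, -0.057], TCP at [0.65, -0, 0.231] pointing down, gripper open.
Joint ranges: [-2.86, 2.86], [-0.3, 2.09], [-1.38, 1.24], [0.06, 2.45], [-1.56, 4.7], [0.09, 2.05], [-2.69, 2.69]. Speed limits (rad/s): [2.57, 2.57, 3.14, 3.14, 3.14, 3.14, 3.14].

### API

Orientations are given as a rotation vector (axis times angle).
In Python, from workcell import * gives the robot as it stands.
- The arm moves only by the tool step_arm, never from a script. Its argument "motion" is a list of rows, each a list of 5 numbers: the closure in counts, from 0 (fully open) to 255 (shut), then the shift along the world's x, y, z in units of 30 mm (1.0 is 30 mm), then the turn about the world's z in units of 5 degrees (1.0 is 5 degrees). In form: [[claw, x, y, z, turn], ...]. A call has 1 to 5 rows; each row is the pose to reach, as a shift and turn from the pose commanded when the call began; what a row does not reach only later rows make up. A row lasts 1/10 s, in which the tool goes at most 50 mm and 8.59 degrees, less where a joint would pass 70% of its speed; a pose out of reach is approached as far as the arm can. A call with a gripper value outside its range is refused whole. The fingers move at their own pace and stop on an object; the grip force is fixed at half the most. Time passes only in rows, so rows that repeat a pose let the fingers close. It gives the time, the measured TCP pose, the force, the opening and the grip force at its end, in the units of the state.
- state(): the state, without advancing time (a new reading comes with each control period).
- camera(name): name is "scene" or "side" or "wrist"; returns a dict with "img" (480x640x3 uint8, blue, green, red), "mtx" (3x3 intrinsics, pixels), "R" (3x3) and "t" (3): a world point X has camera coordinates R X + t. Camera axes: x right, y down, z forward; pixel columns grow to the right and rows downward; lengths in m; the calibration is good to about 2 mm. A picture is of the moment at which its call begins. There is no depth.
- finish_job(): hands the job in; it is judged then, once.
Trained networks look in the newest picture that a camera, given by its name, has taken for a name from the list of things; names that differ only in an ending like _2 or _b are one class to them, and where a whole thing is asked for, a point or a joint stands for the part that bears it (a point fixed in the world has none). Each returns a list of dicts, best first, with "confidence" (0 to 1); they miss things now and then, are a little off and sometimes report something else, mostly with a low value. They report only what shows in the picture. A call takes as long as a camera call.
- regions_of(camera, name): "mask" (480x640 bool, what is visible of it) and "point" ([column, row] in pixels, amid what is visible of it).
The state is a dict: "time": time; "qpos": joint angles; "dq": joint speeds; "tau": joint torques, N m; "tcp_pos": TCP position; "tool_rot": TCP orientation; "wrist_force": force on the tool from outside, world axes, zero at the start; "wrist_torque": the same for the moment, N m; "gripper_width": finger opening in m; "finger_force": force on a finger pad.
Only numpy, scipy, OpenCV 4.12 (cv2) and the standard library are available. Lean on these libraries where they do the work, as an engineer would, in place of code of your own. Each camera call takes 0.05 s, during which the arm holds its last target. There are 200 camera calls.

## Working session

There is one attempt and no reset: what is moved stays moved. The work goes in short steps, Python scripts to look and compute and a tool call to move; the robot and the scene stay as the last step left them, time stands still between calls to the robot, and variables do not carry over. Pictures are saved under pics/ and viewed, at most 10 in all, crops included, and the job is handed in when it is done.

Besides the shell and the picture viewer there is one more tool, called after "Emit:" by a JSON object that holds its "fn" and its "kwargs". step_arm: Moves the arm, as the interface text tells. Its arguments: {"type":"object","properties":{"motion":{"type":"array","items":{"type":"array","items":{"type":"number"}}}},"required":["motion"]}

```bash
mkdir -p pics; cat > h.py <<'E'
from workcell import *
import numpy as np, cv2
def ray(c,px):
    d=np.linalg.inv(c["mtx"])@np.array([px[0],px[1],1.0]); R=np.array(c["R"]);t=np.array(c["t"])
    return -R.T@t, R.T@d
def onz(c,px,z):
    o,d=ray(c,px); return o+d*(z-o[2])/d[2]
def proj(c,X):
    p=c["mtx"]@(np.array(c["R"])@np.array(X)+np.array(c["t"])); return p[:2]/p[2]
E
python3 - <<'E'
from h import *
np.set_printoptions(precision=3,suppress=True)
ims=[]
for n in ["scene","side"]:
    c=camera(n); cv2.imwrite(f"pics/{n}0.png",c["img"])
    print(n,"campos",ray(c,(320,240))[0])
    for nm,z in [("cartridge",.011),("done_cartridge",.011),("tray",.044),("tray_foot_a",.004),("dropper",.03),("marker",.006),("tube_rack",.05),("cartridge_box",.03),("wipes_can",.08)]:
        for r in regions_of(n,nm)[:3]:
            m=r["mask"].astype(np.uint8)
            cs,_=cv2.findContours(m,cv2.RETR_EXTERNAL,cv2.CHAIN_APPROX_NONE)
            k=max(cs,key=cv2.contourArea).reshape(-1,2)
            w=np.array([onz(c,p,z)[:2] for p in k])
            (cx,cy),(a,b),th=cv2.minAreaRect((w*1000).astype(np.float32))
            print(nm,round(r["confidence"],2),np.round(r["point"]),"rect",round(cx),round(cy),round(a),round(b),round(th,1))
s=state();print(s["time"],s["tcp_pos"],s["tool_rot"],s["gripper_width"])
E
```

```text
scene campos [ 1.194 -0.454  1.151]
cartridge 0.66 [330. 270.] rect 616 13 74 47 67.3
done_cartridge 0.38 [356. 308.] rect 732 17 30 51 52.2
tray 0.66 [312. 256.] rect 579 27 253 224 74.3
tray_foot_a 0.81 [311. 256.] rect 556 44 261 232 74.9
dropper 0.74 [356. 306.] rect 739 8 27 50 51.5
marker 0.7 [310. 256.] rect 556 43 261 235 74.9
marker 0.62 [318. 312.] rect 700 -62 146 21 80.4
tube_rack 0.7 [469. 180.] rect 625 485 208 116 79.6
tube_rack 0.48 [324. 270.] rect 636 -3 74 48 66.2
cartridge_box 0.84 [141. 386.] rect 630 -466 140 171 18.6
cartridge_box 0.21 [408. 116.] rect 326 531 93 266 40.3
wipes_can 0.92 [409. 118.] rect 367 487 87 249 42.1
side campos [ 0.012 -0.907  0.671]
cartridge 0.79 [325. 260.] rect 611 10 83 44 67.2
done_cartridge 0.78 [294. 257.] rect 539 38 85 46 71.1
done_cartridge 0.68 [314. 246.] rect 603 61 312 236 74.5
tray 0.77 [311. 248.] rect 574 11 290 220 74.6
tray_foot_a 0.77 [312. 249.] rect 610 71 315 237 74.9
dropper 0.62 [370. 243.] rect 737 12 123 26 53.1
marker 0.53 [376. 264.] rect 700 -64 156 22 80.2
marker 0.5 [252. 186.] rect 663 597 393 98 74.4
marker 0.2 [296. 255.] rect 543 46 84 45 69.7
tube_rack 0.59 [253. 188.] rect 621 500 383 92 74.4
cartridge_box 0.65 [477. 354.] rect 637 -462 183 182 18.4
cartridge_box 0.59 [317. 249.] rect 586 31 298 227 74.8
wipes_can 0.78 [171. 187.] rect 374 500 438 91 75.9
1.0 [ 0.65  -0.     0.231] [ 2.221  2.221 -0.   ] 0.08531727162442651
```

View pics/scene0.png

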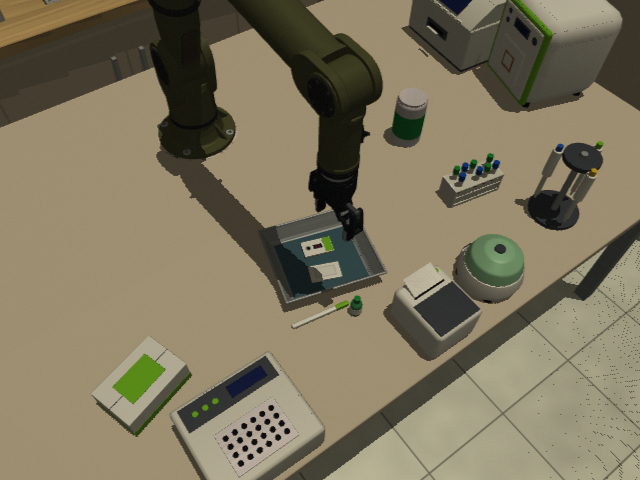

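View pics/side0.png

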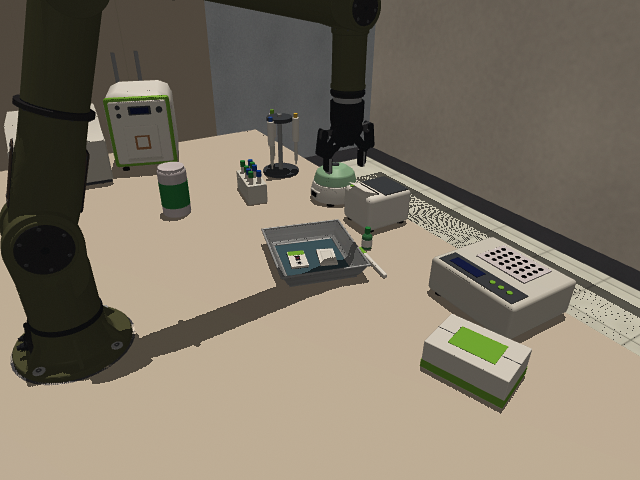

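The tray sits at about (0.58, 0.02), with its long axis roughly along world y. The face-down blank cartridge is at scene px (327,271), in the lane nearer the dropper. The face-up one is at (317,246). Next I'll fit the poses precisely.

```bash
cat > fit.py <<'E'
from h import *
from scipy.optimize import minimize
def box(l,w,z0,z1): return [[sx*l/2,sy*w/2,z] for sx in(-1,1) for sy in(-1,1) for z in(z0,z1)]
TRAY=np.array(box(190+60,160+60,.036*1000,.044*1000)+box(190,160,0,0))/1000
CART=np.array(box(75,45,4,11))/1000
def fit(model,obs,x0):
    def sil(c,p):
        ca,sa=np.cos(p[2]),np.sin(p[2])
        W=model@np.array([[ca,-sa,0],[sa,ca,0],[0,0,1]]).T+[p[0],p[1],0]
        return cv2.convexHull(np.array([proj(c,w) for w in W],np.float32))
    def cost(p):
        e=0
        for c,h in obs:
            s=sil(c,p); a,_=cv2.intersectConvexConvex(s,h)
            A,B=cv2.contourArea(s),cv2.contourArea(h); e+=1-a/(A+B-a)
        return e/len(obs)
    sim=np.array([x0]+[np.array(x0)+d for d in np.diag([.01,.01,.08])])
    r=minimize(cost,x0,method="Nelder-Mead",options=dict(initial_simplex=sim,xatol=1e-5,fatol=1e-5))
    return r.x,r.fun
def hull(m):
    cs,_=cv2.findContours(m.astype(np.uint8),cv2.RETR_EXTERNAL,cv2.CHAIN_APPROX_NONE)
    return cv2.convexHull(max(cs,key=cv2.contourArea)).astype(np.float32)
E
python3 - <<'E'
from fit import *
np.set_printoptions(precision=4,suppress=True)
C={n:camera(n) for n in["scene","side","wrist"]}
cv2.imwrite("pics/w0.png",C["wrist"]["img"])
def best(n,nm,guess):
    rs=regions_of(n,nm); 
    rs=[r for r in rs if np.linalg.norm(np.array(r["point"])-proj(C[n],guess))<40]
    if rs: print(n,nm,rs[0]["confidence"],rs[0]["point"]); return (C[n],hull(rs[0]["mask"]))
for nm,mod,g in [("tray",TRAY,[.58,.02,1.3]),("cartridge",CART,[.612,.012,1.18]),("done_cartridge",CART,[.54,.04,1.25])]:
    o={n:best(n,nm,[g[0],g[1],.01]) for n in C}
    o={k:v for k,v in o.items() if v}
    for k in o: print(nm,k,*fit(mod,[o[k]],g))
    o.pop("wrist",0) if nm=="tray" else 0
    if o: print(nm,"all",*fit(mod,list(o.values()),g))
s=C["scene"]["img"][190:320,240:410]; cv2.imwrite("pics/crop0.png",np.hstack([cv2.resize(s,(630,480),interpolation=2)]))
E
```

```text
scene tray 0.91 [307.0, 256.6]
side tray 0.56 [311.6, 246.1]
wrist tray 0.77 [235.6, 154.0]
tray scene [0.5759 0.0262 1.3175] 0.04779958125355299
tray side [0.5783 0.0274 1.3054] 0.04461463680483668
tray wrist [0.5774 0.0252 1.3023] 0.018071172116915335
tray all [0.5767 0.026  1.3174] 0.05101861965505816
scene cartridge 0.75 [325.5, 272.6]
side cartridge 0.63 [327.6, 257.4]
wrist cartridge 0.83 [279.0, 186.9]
cartridge scene [0.6141 0.0146 1.1221] 0.061955534040386784
cartridge side [0.6137 0.0156 1.1737] 0.06892526344679162
cartridge wrist [0.6125 0.0133 1.183 ] 0.02298334479656816
cartridge all [0.613  0.014  1.1736] 0.06445560327574136
scene done_cartridge 0.83 [315.4, 248.2]
side done_cartridge 0.85 [295.5, 258.9]
wrist done_cartridge 0.96 [205.5, 157.4]
done_cartridge scene [0.5411 0.0446 1.2257] 0.18408629672469634
done_cartridge side [0.5425 0.0439 1.1828] 0.11253244342348923
done_cartridge wrist [0.5418 0.0411 1.2368] 0.012969119905450133
done_cartridge all [0.5419 0.0411 1.2356] 0.10983158258764066
```

View pics/w0.png

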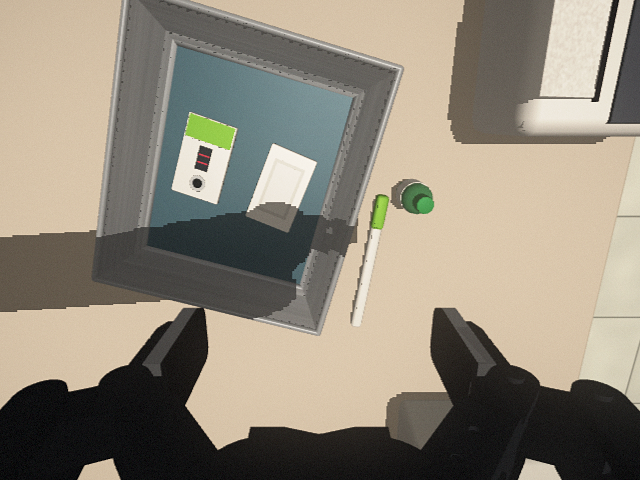

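Fitted poses:
- **Tray:** centre (0.577, 0.0255), yaw 1.303.
- **Face-down cartridge:** (0.6125, 0.0135), yaw 1.18. In tray axes that is u=-2, v=-37 mm, which matches the lane.
- **Wrist picture:** blank cartridge at px (283,188), done one at (205,158), and the tray's +x end (up in the image) is clear behind.

I'll push towards +x with both tips slightly apart.

Emit:
{"fn": "step_arm", "kwargs": {"motion": [[200,-0.9,-0.75,-1.2,-1.5],[200,-1.78,-1.47,-2.6,-3.07],[200,-1.78,-1.47,-4.2,-3.07],[200,-1.78,-1.47,-5.6,-3.07],[200,-1.78,-1.47,-5.6,-3.07]]}}

```text
time: 2.1
tcp_pos: [0.591, -0.0441, 0.0571]
tool_rot: [-2.492, -1.9, 0.015]
wrist_force: [-0.3, -0.1, -0.2]
gripper_width: 0.0189
finger_force: 0.0
```

```bash
python3 - <<'E'
from h import *
s=state();print(s["time"],s["tcp_pos"],s["tool_rot"],s["gripper_width"],s["wrist_force"])
c=camera("side");cv2.imwrite("pics/s1.png",cv2.resize(c["img"][150:310,220:420],(800,600)))
w=camera("wrist");cv2.imwrite("pics/w1.png",w["img"])
E
```

```text
2.1 [ 0.59101894 -0.04408544  0.05711007] [-2.49209732 -1.89971924  0.01524111] 0.018890675904537222 [-0.31790051 -0.11461421 -0.16362414]
```

View pics/w1.png

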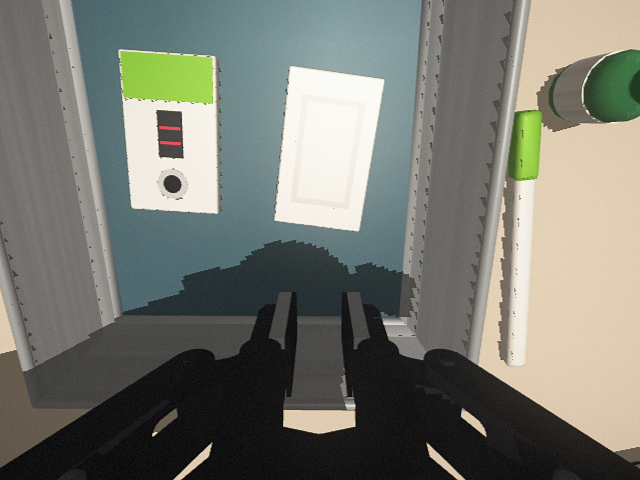

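The picture shows the fingers at column 318, in line with the blank cartridge's near end (column ~318, row 225). The tool is parallel to the tray. Measured x and z are a few mm off the command, so I'll descend in stages.

Emit:
{"fn": "step_arm", "kwargs": {"motion": [[200,0,0,-1.0,0],[200,0,0,-1.0,0],[200,0,0,-1.0,0]]}}

```text
time: 2.5
tcp_pos: [0.5981, -0.044, 0.0357]
tool_rot: [2.496, 1.904, 0.003]
wrist_force: [0.5, 0.7, 0.4]
gripper_width: 0.0185
finger_force: 0.0
```

Emit:
{"fn": "step_arm", "kwargs": {"motion": [[200,0,0,-0.5,0],[200,0,0,-0.9,0],[200,0,0,-0.9,0],[200,0,0,-0.9,0]]}}

```text
time: 2.9
tcp_pos: [0.5963, -0.0441, 0.006]
tool_rot: [-2.498, -1.905, 0.001]
wrist_force: [-0.1, 0.3, 0.7]
gripper_width: 0.0184
finger_force: 0.0
```

Emit:
{"fn": "step_arm", "kwargs": {"motion": [[200,0.07,0.26,-0.03,0],[200,0.14,0.51,-0.03,0],[200,0.21,0.77,-0.03,0],[200,0.28,1.03,-0.03,0],[200,0.35,1.29,-0.03,0]]}}

```text
time: 3.4
tcp_pos: [0.6074, -0.0043, 0.0056]
tool_rot: [2.498, 1.906, 0.0]
wrist_force: [0.0, 0.2, 0.3]
gripper_width: 0.0185
finger_force: 0.1
```

```bash
python3 - <<'E'
from h import *
s=state();print(s["time"],s["tcp_pos"],s["gripper_width"],s["wrist_force"])
w=camera("wrist");cv2.imwrite("pics/w2.png",w["img"])
E
```

```text
3.4 [ 0.60737495 -0.00433996  0.00556572] 0.018456690397123075 [0.01649604 0.21816865 0.33216235]
```

View pics/w2.png

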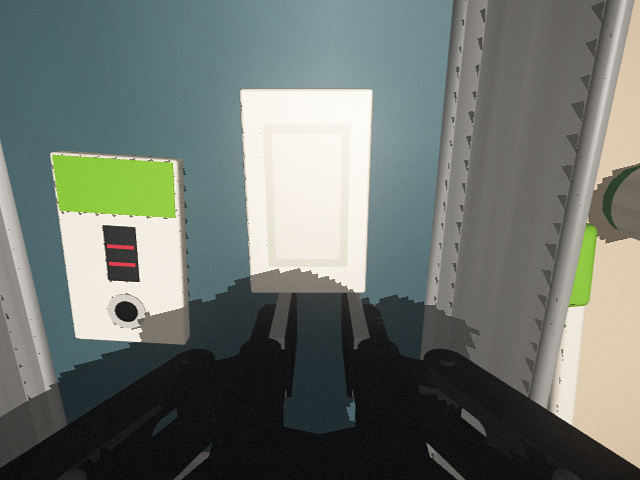

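Aligned square: the cartridge's near end is at row 292, columns 250–366, against both tips. Pushing on.

Emit:
{"fn": "step_arm", "kwargs": {"motion": [[200,0.07,0.26,0,0],[200,0.14,0.51,0,0],[200,0.21,0.77,0,0],[200,0.28,1.03,-0.02,0],[200,0.35,1.29,-0.02,0]]}}

```text
time: 3.95
tcp_pos: [0.6177, 0.0337, 0.0047]
tool_rot: [2.498, 1.905, -0.001]
wrist_force: [-0.2, -0.5, -0.3]
gripper_width: 0.0185
finger_force: 0.2
```

Emit:
{"fn": "step_arm", "kwargs": {"motion": [[200,0.05,0.19,0,0],[200,0.11,0.39,0,0],[200,0.16,0.58,0,0],[200,0.21,0.77,0,0],[200,0.26,0.96,0,0]]}}

```text
time: 4.45
tcp_pos: [0.6255, 0.0625, 0.0049]
tool_rot: [2.498, 1.905, 0.0]
wrist_force: [-0.4, 0.3, 0.9]
gripper_width: 0.0184
finger_force: 0.1
```

```bash
python3 - <<'E'
from h import *
s=state();print(s["time"],s["tcp_pos"],s["gripper_width"],s["wrist_force"])
w=camera("wrist");d=camera("side")
cv2.imwrite("pics/w3.png",np.hstack([cv2.resize(w["img"],(400,300)),cv2.resize(d["img"][180:300,240:400],(400,300))]))
E
```

```text
4.45 [0.62554728 0.06254497 0.00485322] 0.018408292435406953 [-0.37602242  0.32854817  0.91351015]
```

View pics/w3.png

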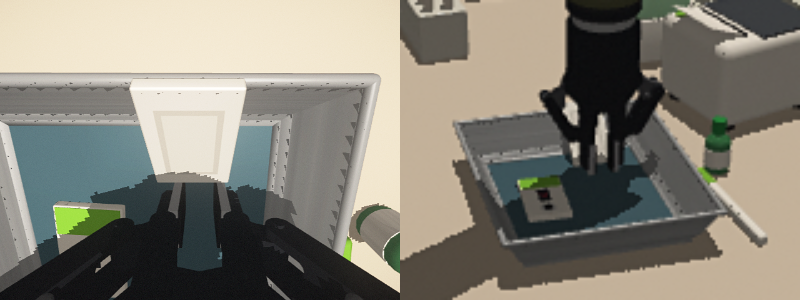

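It's riding up the +x end wall: the far edge is at the rim (left half, row 85) and still square. About 29 mm more to go.

Emit:
{"fn": "step_arm", "kwargs": {"motion": [[200,0.05,0.16,0,0],[200,0.09,0.32,0,0],[200,0.13,0.48,0,0],[200,0.18,0.64,0,0],[200,0.21,0.77,0,0]]}}

```text
time: 5.05
tcp_pos: [0.6319, 0.0858, 0.0049]
tool_rot: [2.498, 1.905, 0.0]
wrist_force: [-0.2, -0.6, 0.1]
gripper_width: 0.0183
finger_force: 0.1
```

```bash
python3 - <<'E'
from h import *
s=state();print(s["time"],s["tcp_pos"],s["gripper_width"],s["wrist_force"])
w=camera("wrist");d=camera("side")
cv2.imwrite("pics/w4.png",np.hstack([cv2.resize(w["img"],(400,300)),cv2.resize(d["img"][180:300,240:400],(400,300))]))
E
```

```text
5.05 [0.63187227 0.08581184 0.00486568] 0.01833879218627984 [-0.21525423 -0.61345203  0.10982609]
```

View pics/w4.png

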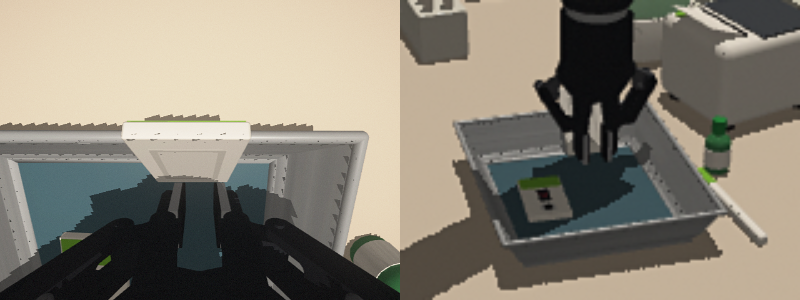

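It's leaning steeply now, raised end over the rim (left half, rows 122–140). About 5 mm remain.

Emit:
{"fn": "step_arm", "kwargs": {"motion": [[200,0.02,0.06,-0.02,0],[200,0.03,0.11,-0.02,0],[200,0.045,0.16,-0.02,0],[200,0.045,0.16,-0.02,0]]}}

```text
time: 5.55
tcp_pos: [0.6333, 0.09, 0.0044]
tool_rot: [2.498, 1.905, 0.001]
wrist_force: [0.2, -1.0, 0.7]
gripper_width: 0.0183
finger_force: 0.7
```

Emit:
{"fn": "step_arm", "kwargs": {"motion": [[200,-0.08,-0.29,0,0],[200,-0.26,-0.96,0,0],[200,-0.35,-1.29,0.5,0],[200,-0.35,-1.29,2.0,0],[200,-0.35,-1.29,3.6,0]]}}

```text
time: 6.05
tcp_pos: [0.6212, 0.05, 0.1129]
tool_rot: [-2.499, -1.902, 0.004]
wrist_force: [1.9, -0.4, 0.2]
gripper_width: 0.0183
finger_force: 0.0
```

```bash
python3 - <<'E'
from h import *
s=state();print(s["time"],s["tcp_pos"],s["gripper_width"],s["wrist_force"])
w=camera("wrist");d=camera("side")
cv2.imwrite("pics/w5.png",np.hstack([cv2.resize(w["img"],(400,300)),cv2.resize(d["img"][180:300,240:400],(400,300))]))
E
```

```text
6.05 [0.6211797  0.04998116 0.11290257] 0.018341642158221847 [ 1.86961058 -0.42348572  0.1510768 ]
```

View pics/w5.png

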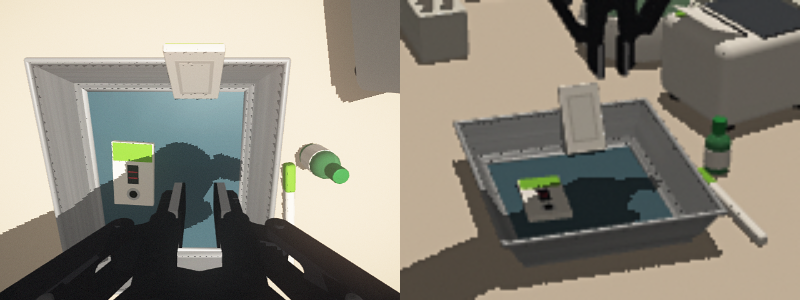

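The cartridge leans on the wall by itself: raised end at left-half px (193,48), and standing in the side view. I'll go over it, come down behind, then push back.

Emit:
{"fn": "step_arm", "kwargs": {"motion": [[200,0.25,1.0,0.1,0],[200,0.5,2.0,0.1,0],[200,0.75,3.0,0.1,0],[200,0.98,3.98,0.1,0],[200,0.98,3.98,0,0]]}}

```text
time: 6.65
tcp_pos: [0.652, 0.1776, 0.1136]
tool_rot: [-2.489, -1.912, -0.007]
wrist_force: [-0.1, 1.6, -0.4]
gripper_width: 0.0186
finger_force: 0.0
```

Emit:
{"fn": "step_arm", "kwargs": {"motion": [[200,0,0,-0.4,0],[200,0,0,-1.0,0],[200,0,0,-1.6,0],[200,0,0,-1.88,0],[200,0,0,-1.88,0]]}}

```text
time: 7.15
tcp_pos: [0.6507, 0.1685, 0.0539]
tool_rot: [-2.5, -1.902, 0.006]
wrist_force: [0.0, -0.1, 0.1]
gripper_width: 0.0183
finger_force: 0.0
```

```bash
python3 - <<'E'
from h import *
s=state();print(s["time"],s["tcp_pos"],s["gripper_width"],s["wrist_force"])
w=camera("scene");d=camera("side")
cv2.imwrite("pics/w6.png",np.hstack([cv2.resize(w["img"][190:310,250:410],(400,300)),cv2.resize(d["img"][180:300,240:400],(400,300))]))
E
```

```text
7.15 [0.6507488  0.1685148  0.05394892] 0.018282732832058425 [ 0.04230417 -0.14375725  0.06725553]
```

View pics/w6.png

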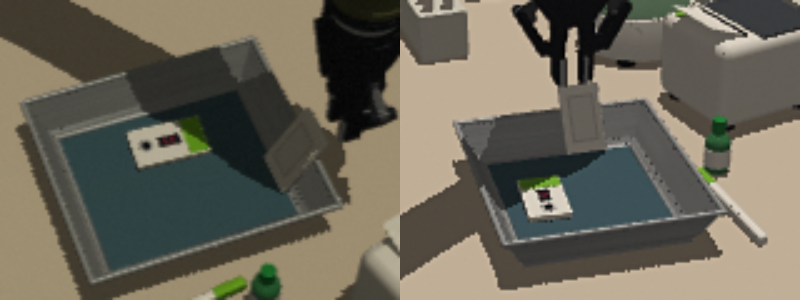

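Tips are behind the raised end at z≈0.055, above the rim. Pushing back.

Emit:
{"fn": "step_arm", "kwargs": {"motion": [[200,-0.07,-0.26,0,0],[200,-0.14,-0.51,0,0],[200,-0.21,-0.77,0,0],[200,-0.28,-1.03,0,0],[200,-0.33,-1.19,0,0]]}}

```text
time: 7.75
tcp_pos: [0.642, 0.1334, 0.0561]
tool_rot: [2.499, 1.903, -0.0]
wrist_force: [0.2, -0.7, 0.7]
gripper_width: 0.0183
finger_force: 0.0
```

Emit:
{"fn": "step_arm", "kwargs": {"motion": [[200,-0.05,-0.16,0,0],[200,-0.09,-0.32,0,0],[200,-0.13,-0.48,0,0],[200,-0.18,-0.64,0,0],[200,-0.22,-0.8,0,0]]}}

```text
time: 8.25
tcp_pos: [0.6353, 0.1107, 0.0558]
tool_rot: [2.498, 1.905, -0.0]
wrist_force: [-0.3, 1.1, -0.4]
gripper_width: 0.0182
finger_force: 0.0
```

```bash
python3 - <<'E'
from h import *
s=state();print(s["time"],s["tcp_pos"],s["gripper_width"],s["wrist_force"])
w=camera("scene");d=camera("side")
cv2.imwrite("pics/w7.png",np.hstack([cv2.resize(w["img"][190:310,250:410],(400,300)),cv2.resize(d["img"][180:300,240:400],(400,300))]))
E
```

```text
8.25 [0.63532261 0.11072152 0.05581863] 0.01821912231552541 [-0.29508142  1.107284   -0.39074738]
```

View pics/w7.png

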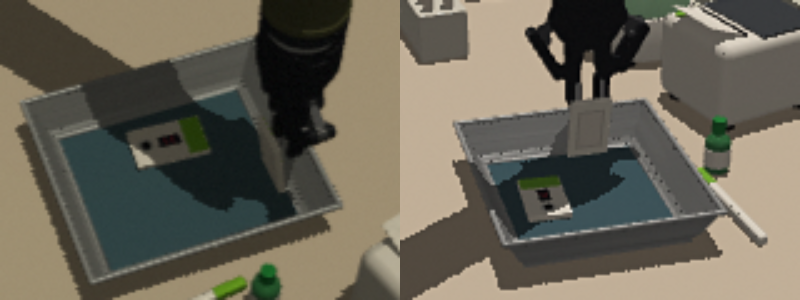

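The cartridge stands about vertical in front of the tips. Continuing until it tips over. I've used all the picture views, so from here I check numerically.

Emit:
{"fn": "step_arm", "kwargs": {"motion": [[200,-0.05,-0.16,0,0],[200,-0.09,-0.32,0,0],[200,-0.13,-0.48,0,0],[200,-0.18,-0.64,0,0],[200,-0.22,-0.8,0,0]]}}

```text
time: 8.85
tcp_pos: [0.6287, 0.0864, 0.0558]
tool_rot: [2.498, 1.905, -0.0]
wrist_force: [0.0, -0.1, -0.0]
gripper_width: 0.0183
finger_force: 0.0
```

```bash
cat > chk.py <<'E'
from fit import *
np.set_printoptions(precision=4,suppress=True)
s=state();print(s["time"],s["tcp_pos"],s["wrist_force"])
for n in["scene","side","wrist"]:
    c=camera(n)
    for nm in["cartridge","done_cartridge"]:
        for r in regions_of(n,nm)[:3]:
            m=r["mask"]; b=c["img"][m].astype(int)
            green=np.mean((b[:,1]>b[:,2]+30)&(b[:,1]>b[:,0]+30))
            p,e=fit(CART,[(c,hull(m))],[*onz(c,r["point"],.011)[:2],1.25])
            print(n,nm,round(r["confidence"],2),np.round(r["point"]),"px",m.sum(),"green%.2f"%green,"fit",p,round(e,3))
E
python3 chk.py
```

```text
8.85 [0.6287 0.0864 0.0558] [ 0.0369 -0.0956 -0.0346]
scene cartridge 0.62 [344. 262.] px 480 green0.03 fit [0.6195 0.0645 1.2682] 0.109
scene cartridge 0.59 [469. 177.] px 2074 green0.04 fit [0.6256 0.4505 1.3658] 0.809
scene cartridge 0.43 [141. 385.] px 5079 green0.24 fit [ 0.6603 -0.4974  1.3119] 0.835
scene done_cartridge 0.62 [318. 250.] px 466 green0.00 fit [0.5421 0.0433 1.1959] 0.107
side cartridge 0.84 [319. 247.] px 281 green0.03 fit [0.6213 0.0656 1.2614] 0.073
side done_cartridge 0.82 [297. 258.] px 280 green0.00 fit [0.5425 0.0459 1.1571] 0.162
wrist cartridge 0.91 [317. 291.] px 7616 green0.15 fit [0.6201 0.0625 1.3056] 0.137
wrist done_cartridge 0.9 [190. 334.] px 3173 green0.59 fit [0.5415 0.041  1.2113] 0.622
```

It has fallen flat at about (0.620, 0.064), with green showing. I'll retract straight up, back off and recheck.

Emit:
{"fn": "step_arm", "kwargs": {"motion": [[200,0,0,0.8,0],[200,0,0,2.0,0],[200,0,-1.2,3.5,0],[200,0,-2.6,5.0,0],[200,0,-3.6,5.8,0]]}}

```text
time: 9.8
tcp_pos: [0.6291, -0.0153, 0.2272]
tool_rot: [2.495, 1.907, 0.002]
wrist_force: [0.1, -0.6, -0.2]
gripper_width: 0.018
finger_force: 0.0
```

Emit:
{"fn": "step_arm", "kwargs": {"motion": [[200,0,0,0,0],[200,0,0,0,0],[200,0,0,0,0]]}}

```text
time: 10.1
tcp_pos: [0.6282, -0.0138, 0.2237]
tool_rot: [-2.495, -1.906, 0.001]
wrist_force: [0.2, 0.4, 0.3]
gripper_width: 0.0182
finger_force: 0.0
```

```bash
python3 chk.py
```

```text
10.1 [ 0.6282 -0.0138  0.2237] [0.1804 0.4103 0.2859]
scene cartridge 0.86 [346. 262.] px 498 green0.22 fit [0.6205 0.0646 1.2963] 0.077
scene done_cartridge 0.87 [318. 252.] px 495 green0.20 fit [0.5442 0.0421 1.2824] 0.056
side cartridge 0.63 [317. 248.] px 252 green0.22 fit [0.6222 0.0669 1.2098] 0.177
side done_cartridge 0.57 [296. 260.] px 274 green0.14 fit [0.5433 0.0451 1.1478] 0.199
wrist cartridge 0.58 [286. 122.] px 4405 green0.23 fit [0.6201 0.0624 1.3036] 0.034
wrist done_cartridge 0.95 [214. 171.] px 4107 green0.26 fit [0.542  0.041  1.2396] 0.027
```

```bash
python3 -c "
from workcell import *
print(finish_job())"
```

```text
the job is handed in; nothing more can be done
None
```

The cartridge now lies face up and flat on the tray floor, flipped over the tray's +x end wall without being picked up. The other cartridge has not moved, and the job is handed in.

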